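# Unstack the slide-preparation containers into their trays

## Task

Lay out the stacked containers for slide preparation: take the stack apart from the top down, one container at a time, and stand each flat inside the white tray that has its shape and size (canister in the small round tray, tin in the larger round one, square box in the square one, long box in the long one). Put each one down in its tray before lifting the next, without shifting the rest of the stack; keep everything upright, and leave the amber jar and the steel weight standing where they are.

Things in the scene. Friction and masses are not known exactly. Their poses are not given: they have to be found in the camera images.
- canister: black cylindrical objective canister with a thin grey band, 24 mm diameter, 36 mm high, about 60 g; starts on top of the tin as the top of the stack. Its origin is the centre of its underside, z up.
- tin: round aluminium tin with a closed flat lid, 38 mm diameter, 30 mm high, about 100 g; starts on the square box, under the canister. Its origin is the centre of its underside, z up.
- cover_box: closed square grey plastic box for cover glasses, 48 x 48 mm, 30 mm high, about 130 g; starts on the long box, under the tin, possibly turned relative to the long box. Its origin is the centre of its underside, z up. x and y run square to its sides.
- slide_box: closed long brown cardboard slide box, 88 mm (its x) by 56 mm (its y), 30 mm high, about 220 g; bottom of the stack, stands on the bench. The four containers are loosely stacked, roughly one above the other's centre, each smaller than the one below; the whole stack is 126 mm high. Its origin is the centre of its underside, z up.
- tray_small: shallow small round tray for the canister, 50 mm outer and 42 mm inner diameter. Fixed to the bench; white plastic, 8 mm high overall, floor 3 mm thick (so a thing standing in it has its underside 3 mm above the bench), rim 4 mm thick. Origin at the centre of its underside, z up.
- tray_round: shallow larger round tray for the tin, 64 mm outer and 56 mm inner diameter. Fixed to the bench; white plastic, 8 mm high overall, floor 3 mm thick (so a thing standing in it has its underside 3 mm above the bench), rim 4 mm thick. Origin at the centre of its underside, z up.
- tray_square: shallow square tray for the square box, 74 x 74 mm outside, 66 x 66 mm inside, sides along its x and y. Fixed to the bench; white plastic, 8 mm high overall, floor 3 mm thick (so a thing standing in it has its underside 3 mm above the bench), rim 4 mm thick. Origin at the centre of its underside, z up.
- tray_long: shallow long tray for the long box, outside 114 mm (its x) by 82 mm (its y), inside 106 by 74 mm. Fixed to the bench; white plastic, 8 mm high overall, floor 3 mm thick (so a thing standing in it has its underside 3 mm above the bench), rim 4 mm thick. Origin at the centre of its underside, z up.
- jar: bystander, not to be disturbed: closed amber glass jar with a white cap, 54 mm diameter, 75 mm high, loose. Its origin is the centre of its underside, z up.
- weight: bystander, not to be disturbed: steel balance weight with a knob on top, 38 mm diameter, 58 mm high, loose. Its origin is the centre of its underside, z up.
There are look-alikes about, which are no part of the job. What is shaped like the cover_box but purple or red is not meant.

How it is judged:
On the way, in this order (a step that is already met when the one before it is completed fails the run):
1. the canister stands flat in the small round tray, released, the rest of the stack still where it was (horizontal distance between canister and tray_small below 0.014 m and z of canister in the frame of tray_small between 0 and 0.006 m and angle between canister's own z axis and vertical below 0.06 rad and contact force between canister and the fingers below 0.3 N and linear speed of canister below 0.02 m/s and distance of each of tin, cover_box, slide_box from where it was at the start of the episode below 0.03 m), for 0.2 s.
2. the tin stands flat in the larger round tray, released, the containers placed before it still in theirs, the rest of the stack still where it was (horizontal distance between tin and tray_round below 0.014 m and z of tin in the frame of tray_round between 0 and 0.006 m and angle between each of tin, canister's own z axis and vertical below 0.06 rad and contact force between tin and the fingers below 0.3 N and linear speed of tin below 0.02 m/s and horizontal distance between canister and tray_small below 0.014 m and z of canister in the frame of tray_small between 0 and 0.006 m and distance of each of cover_box, slide_box from where it was at the start of the episode below 0.03 m), for 0.2 s.
3. the square box stands flat in the square tray, released, the containers placed before it still in theirs, the rest of the stack still where it was (horizontal distance between cover_box and tray_square below 0.014 m and z of cover_box in the frame of tray_square between 0 and 0.006 m and angle between each of cover_box, canister, tin's own z axis and vertical below 0.06 rad and contact force between cover_box and the fingers below 0.3 N and linear speed of cover_box below 0.02 m/s and horizontal distance between canister and tray_small below 0.014 m and z of canister in the frame of tray_small between 0 and 0.006 m and horizontal distance between tin and tray_round below 0.014 m and z of tin in the frame of tray_round between 0 and 0.006 m and distance of slide_box from where it was at the start of the episode below 0.03 m), for 0.2 s.
4. the long box stands flat in the long tray, released, the containers placed before it still in theirs (horizontal distance between slide_box and tray_long below 0.014 m and z of slide_box in the frame of tray_long between 0 and 0.006 m and angle between each of slide_box, canister, tin, cover_box's own z axis and vertical below 0.06 rad and contact force between slide_box and the fingers below 0.3 N and linear speed of slide_box below 0.02 m/s and horizontal distance between canister and tray_small below 0.014 m and z of canister in the frame of tray_small between 0 and 0.006 m and horizontal distance between tin and tray_round below 0.014 m and z of tin in the frame of tray_round between 0 and 0.006 m and horizontal distance between cover_box and tray_square below 0.014 m and z of cover_box in the frame of tray_square between 0 and 0.006 m), for 0.2 s.
At the end, for the whole second after the job is handed in: Each of the four containers is released, at rest (below 20 mm/s) and upright (within 0.06 rad) on the floor of its own tray, its centre within 14 mm of the tray's centre and its underside less than 6 mm above the tray's underside; the jar and the weight are within 30 mm of where they began (all of step 4 and contact force between each of canister, tin, cover_box and the fingers below 0.3 N and linear speed of each of canister, tin, cover_box below 0.02 m/s and distance of each of jar, weight from where it was at the start of the episode below 0.03 m); the robot touches nothing.
It fails at once if a container is tipped by more than 0.5 rad (angle between any of canister, tin, cover_box, slide_box's own z axis and vertical above 0.5 rad).
It fails at once if the jar or the weight is shifted by more than 30 mm or tipped by more than 0.4 rad (distance of any of jar, weight from where it was at the start of the episode above 0.03 m or angle between any of jar, weight's own z axis and vertical above 0.4 rad).
It also fails if it takes over 125 s, if anything falls off the work surface, if the arm or the gripper's body presses on something with over 40 N, if the wrist force passes 120 N, or if a joint passes its speed limit or range.

## Robot

A 6-joint arm with a two-finger parallel gripper is mounted at the origin on the work surface. World frame = base frame: x ahead of the robot, y to its left, z up, the work surface at z = 0. Lengths are in m, angles in rad, forces in N, time in s.
With the tool pointing down it reaches from about 0.375 to 0.9 m from the base axis. Payload 3.1 kg.
Tool frame: the origin (TCP) lies at the centre of the arm's flange, where the gripper is bolted on; the fingertips stand 173 mm ahead of it and the grasp point (between the pads) lies 155 mm ahead of it; z points along the fingers, x is the direction in which the jaws open and shut, and the axes are right-handed (so a half turn about z gives the same grasp; the last joint's range is limited). The gripper opens to 85 mm and grips with 20 to 120 N. Pads are 22 mm wide; open, the fingers measure 114 mm over their backs; the gripper's body (76 mm by 85 mm) begins 54 mm behind the grasp point. The pads swing forward as they close: fully open they stand 13 mm farther back than shut.
Start: joints at [1.111, 0.527, 1.433, -0, 1.181, -0.178], TCP at [0.174, 0.6, 0.405] pointing down, gripper open.
Joint ranges: [-3.08, 3.08], [-0.75, 2.2], [0.22, 2.44], [-1.43, 4.57], [0, 2.65], [-2.85, 2.85]. Speed limits (rad/s): [2.79, 2.79, 3.14, 3.14, 3.14, 3.14].

## Interface

Orientations are given as a unit quaternion [x, y, z, w].
In Python, from station import manip gives the robot as it stands.
- The arm moves only by the shell command python3 -m jog 'ROWS' [OPENING] [FORCE]. ROWS is JSON, a list that holds one entry, the list of rows, each a list of 4 numbers: the shift along the world's x, y, z in mm, then the turn about the world's z in degrees. A call has exactly 8 rows; each row shifts and turns the commanded pose from where the row before left it; what a row does not reach is not made up. A row lasts 1/8 s, in which the tool goes at most 62.5 mm and 10.7 degrees, less where a joint would pass 70% of its speed; a pose out of reach is approached as far as the arm can. A call is refused whole if a number of a shift passes 62.5 or a number of a turn 10.7, either way. A call with a gripper value outside its range is refused whole. OPENING is the opening in per cent of the stroke, from 0 (shut) to 100 (fully open), set as the call begins (- or left out, the last holds). The fingers move at their own pace and stop on an object; FORCE is the grip in N (left out, the last holds). Time passes only in rows, so rows that do not move let the fingers close, or fill a call up. It gives the time, the measured TCP pose, the force and the opening at its end, in the units of the state.
- manip.sense(): the state, without advancing time (a new reading comes with each control period).
- manip.snapshot(name): name is "scene" or "top"; returns the picture (420x560x3 uint8, red, green, blue); there is no depth.
- manip.camera_info(name): a dict with "fx", "fy", "cx", "cy" (pixels), "R" (3x3) and "t" (3): a world point X has camera coordinates R X + t. Camera axes: x right, y down, z forward; pixel columns grow to the right and rows downward; lengths in m; the calibration is good to about 2 mm. A picture is of the moment at which its call begins. camera_info takes no time and is no camera call.
- manip.sign_off(): hands the job in, once; it reports no verdict.
The state is a dict: "t": time; "q": joint angles; "qd": joint speeds; "tau": joint torques, N m; "tcp_pos": TCP position; "tool_rot": TCP orientation; "force": force on the tool from outside, world axes, zero at the start; "ft_torque": the same for the moment, N m; "finger_gap": opening from 0.0 (shut) to 1.0 (fully open).
Only numpy, scipy, OpenCV 4.12 (cv2) and the standard library are available. Lean on these libraries where they do the work, as an engineer would, in place of code of your own. Each camera call takes 0.05 s, during which the arm holds its last target. There are 200 camera calls.

## Working session

There is one attempt and no reset: what is moved stays moved. The work goes in short steps, Python scripts to look and compute and a shell command to move; the robot and the scene stay as the last step left them, time stands still between calls to the robot, and variables do not carry over. Pictures are saved under pics/ and viewed, about 12 in all and at most 16, crops included, and the job is handed in when it is done.

```bash
mkdir -p pics; python3 - <<'E'
from station import manip
import cv2
for n in("scene","top"):
    im=manip.snapshot(n); cv2.imwrite(f"pics/{n}0.png",cv2.cvtColor(im,cv2.COLOR_RGB2BGR))
    print(manip.camera_info(n))
s=manip.sense();print(s)
E
```

```text
{'fx': 510.94903735697113, 'fy': 510.94903735697113, 'cx': 279.49913751392944, 'cy': 205.25224114563548, 'R': array([[-0.85752379,  0.5143757 , -0.00840216],
       [ 0.42104308,  0.69235582, -0.58597452],
       [-0.29559376, -0.50602476, -0.81028592]]), 't': array([ 0.39797347, -0.17048349,  1.4594285 ])}
{'fx': 495.4269345071237, 'fy': 495.4269345071237, 'cx': 281.9255692198643, 'cy': 214.29284344017384, 'R': array([[-0.00897276, -0.99989013,  0.01179918],
       [-0.99343619,  0.00756797, -0.11413703],
       [ 0.11403519, -0.01274585, -0.99339495]]), 't': array([0.02943059, 0.48186054, 1.27528614])}
{'t': 0.1, 'q': array([ 1.11049222e+00,  5.28406238e-01,  1.43377538e+00, -1.07922735e-05,
        1.18139816e+00, -1.78523863e-01]), 'qd': array([-0.000188  , -0.00263262, -0.00225949,  0.0009372 , -0.00058046,
        0.00104939]), 'tau': array([ 1.59905690e-04, -4.43305743e+01, -1.78585517e+01, -1.92447105e-04,
        3.98600227e-03,  1.28828054e-05]), 'tcp_pos': array([0.17364075, 0.60007699, 0.40381045]), 'tool_rot': array([ 7.99393806e-01,  6.00806588e-01, -8.85385987e-04,  4.50867658e-04]), 'force': array([-0.14735309, -0.27336853,  0.06788911]), 'ft_torque': array([ 0.00611984, -0.04109641,  0.021309  ]), 'finger_gap': 0.9990000249481188}
```

View pics/scene0.png

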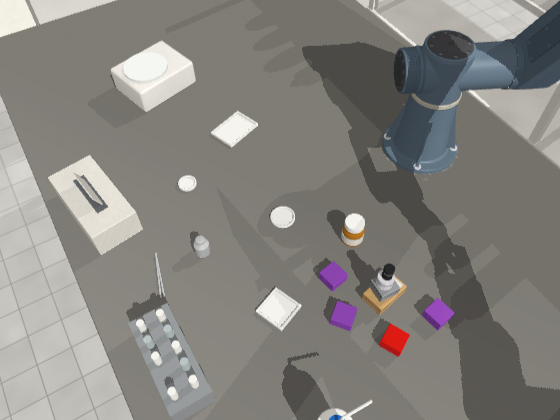

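View pics/top0.png

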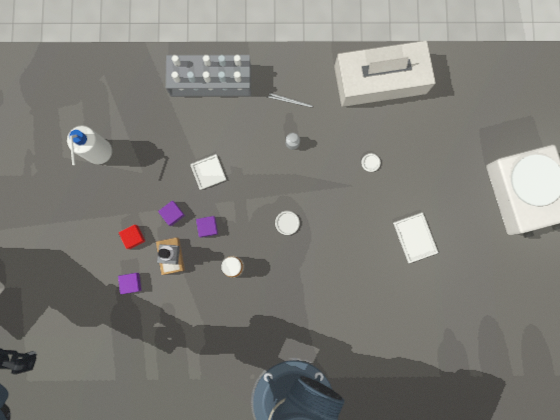

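The scene picture shows the stack at about (385,285), and the top view shows it at about (169,256). The trays in the top view are small (371,162), round (287,223), square (208,172) and long (416,238). The jar is at (232,267) and the weight at (293,141). I'll take finer measurements now: image code for the trays and enlarged crops for the stack.

```bash
cat > h.py <<'E'
import numpy as np,cv2
from station import manip
def pt(n,u,v,z):
    c=manip.camera_info(n);R=np.array(c["R"]);t=np.array(c["t"])
    d=R.T@np.array([(u-c["cx"])/c["fx"],(v-c["cy"])/c["fy"],1]);o=-R.T@t
    return (o+d*(z-o[2])/d[2])
def px(n,X):
    c=manip.camera_info(n);p=np.array(c["R"])@X+np.array(c["t"])
    return c["fx"]*p[0]/p[2]+c["cx"],c["fy"]*p[1]/p[2]+c["cy"]
E
python3 - <<'E'
from h import *
im=cv2.imread("pics/top0.png")
g=(im.min(2)>165).astype(np.uint8)
n,l,st,c=cv2.connectedComponentsWithStats(g)
for name,(u,v) in dict(small=(371,162),round=(287,223),square=(208,172),long=(416,238)).items():
    k=np.bincount(l[v-6:v+7,u-6:u+7].ravel(),minlength=n);k[0]=0;k=k.argmax()
    ys,xs=np.where(l==k)
    P=np.array([pt("top",a,b,.008)[:2] for a,b in zip(xs,ys)],np.float32)*1000
    r=cv2.minAreaRect(P);print(name,len(xs),np.round(r[0]),np.round(r[1]),round(r[2],1))
print("weight",pt("top",293,141,.05),"jar",pt("top",232,267,.075))
a=cv2.resize(im[225:285,140:200],None,fx=6.6,fy=6.6,interpolation=cv2.INTER_CUBIC)
b=cv2.resize(cv2.imread("pics/scene0.png")[255:315,355:415],None,fx=6.6,fy=6.6,interpolation=cv2.INTER_CUBIC)
cv2.imwrite("pics/crop1.png",np.hstack([a,b]))
E
```

```text
small 274 [ 624. -215.] [48. 51.] 44.4
round 451 [462.  13.] [61. 62.] 89.5
square 758 [602. 224.] [75. 75.] 21.2
long 1374 [ 420. -328.] [115.  86.] 18.9
weight [ 0.67321686 -0.00513474  0.05      ] jar [0.34498793 0.15201211 0.075     ]
```

View pics/crop1.png

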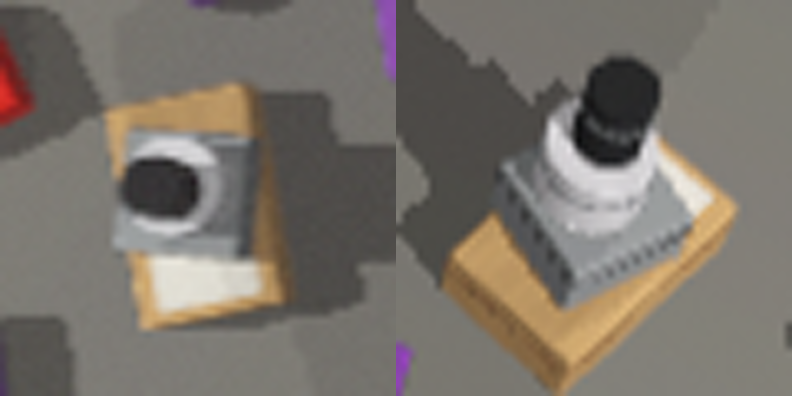

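The top crop gives these corners: slide box lid (107,110), (240,83), (143,328); cover box lid (130,130), (115,248), (240,258). The canister top is centred at about (153,187) and the tin lid at about (168,187). In the scene crop the canister top is at (226,80), the tin lid at (208,140), and the cover and slide corners are visible too.

```bash
python3 - <<'E'
from h import *
T=lambda x,y,z:np.round(1000*pt("top",140+(x+.5)/6.6-.5,225+(y+.5)/6.6-.5,z)[:2])
S=lambda x,y,z:np.round(1000*pt("scene",355+(x+.5)/6.6-.5,255+(y+.5)/6.6-.5,z)[:2])
print("can",T(153,187,.126),S(226,80,.126))
print("tin",T(168,187,.09),S(208,140,.09))
def box(P):
  for i in range(len(P)-1):
    d=P[i+1]-P[i];print("  edge",np.hypot(*d).round(),np.degrees(np.arctan2(d[1],d[0])).round(1))
  print("  P0,P1,P2",*P,"ctr",(P[0]+P[2])/2)
print("cover");box([T(130,130,.06),T(115,248,.06),T(240,258,.06)]);box([S(105,170,.06),S(170,278,.06),S(293,215,.06)])
print("slide");box([T(240,83,.03),T(107,110,.03),T(143,328,.03)]);box([S(54,265,.03),S(168,365,.03),S(341,207,.03)])
E
```

```text
can [380. 314.] [378. 312.]
tin [381. 316.] [380. 314.]
cover
  edge 45.0 173.7
  edge 48.0 -94.8
  P0,P1,P2 [404. 338.] [359. 343.] [355. 295.] ctr [379.5 316.5]
  edge 43.0 82.1
  edge 50.0 176.6
  P0,P1,P2 [403. 295.] [409. 338.] [359. 341.] ctr [381. 318.]
slide
  edge 53.0 100.9
  edge 87.0 -169.5
  P0,P1,P2 [424. 302.] [414. 354.] [328. 338.] ctr [376. 320.]
  edge 51.0 102.4
  edge 88.0 -169.6
  P0,P1,P2 [427. 304.] [416. 354.] [329. 338.] ctr [378. 321.]
```

Both cameras agree to about 2 mm. In mm and degrees:

| Item | x, y (mm) | Yaw |
|---|---|---|
| Canister | 379, 313 | – |
| Tin | 380, 315 | – |
| Cover box | 380, 317 | −5° |
| Slide box | 377, 320 | 10.5° |

The jaw yaw is 73.9°. I'm moving above the stack now.

```bash
python3 -m jog '[[[29,-41,0,0],[29,-41,0,0],[29,-41,0,0],[29,-41,0,0],[29,-41,0,0],[29,-41,0,0],[31,-41,0,0],[0,0,0,0]]]' 100 40
python3 -m jog '[[[0,0,-25,0],[0,0,-25,0],[0,0,-20,0],[0,0,-15,0],[0,0,-10,0],[0,0,0,0],[0,0,0,0],[0,0,0,0]]]'
```

```text
t: 1.1
tcp_pos: [0.3807, 0.3111, 0.4045]
tool_rot: [0.801, 0.599, -0.0, 0.0]
force: [-0.2, 0.4, 0.2]
finger_gap: 0.998
t: 2.1
tcp_pos: [0.3789, 0.3135, 0.3103]
tool_rot: [0.799, 0.601, 0.001, 0.0]
force: [-0.2, -0.6, 1.0]
finger_gap: 1.003
```

Tracking is good, with the tips at about 137 mm plus the swing. I'll go down 35 mm and close.

```bash
python3 -m jog '[[[0,0,-10,0],[0,0,-10,0],[0,0,-10,0],[0,0,-5,0],[0,0,0,0],[0,0,0,0],[0,0,0,0],[0,0,0,0]]]'
python3 -m jog '[[[0,0,0,0],[0,0,0,0],[0,0,0,0],[0,0,0,0],[0,0,0,0],[0,0,0,0],[0,0,0,0],[0,0,0,0]]]' 0 35
python3 - <<'E'
from h import *
a=manip.snapshot("scene")[235:325,330:420];b=manip.snapshot("top")[225:285,140:200]
cv2.imwrite("pics/c2.png",np.hstack([cv2.resize(x,(400,400),interpolation=2)[:,:,::-1] for x in(a,b)]))
E
```

```text
t: 3.1
tcp_pos: [0.3788, 0.3134, 0.275]
tool_rot: [0.799, 0.601, 0.0, 0.0]
force: [-0.0, 0.3, -0.2]
finger_gap: 1.002
t: 4.1
tcp_pos: [0.3788, 0.3134, 0.2748]
tool_rot: [0.799, 0.601, 0.0, -0.0]
force: [-0.2, 1.0, 2.6]
finger_gap: 0.266
```

View pics/c2.png

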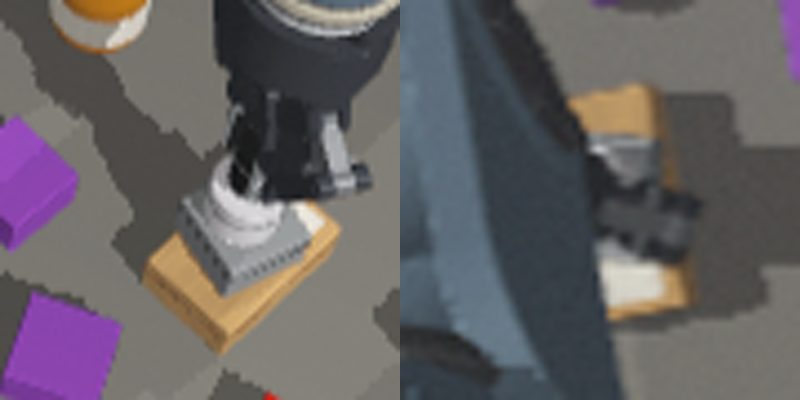

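The canister is gripped at a gap of 0.266 (about 23 mm), and the stack below looks undisturbed. I'll lift it and carry it over.

```bash
python3 -m jog '[[[0,0,5,0],[0,0,10,0],[0,0,10,0],[0,0,15,0],[0,0,20,0],[0,0,20,0],[10,-20,0,0],[20,-44,0,0]]]'
python3 -m jog '[[[20,-44,0,0],[20,-44,0,0],[20,-44,0,0],[20,-44,0,0],[20,-44,0,0],[20,-44,0,0],[20,-44,0,0],[20,-44,0,0]]]'
python3 -m jog '[[[20,-44,0,0],[20,-44,0,0],[15,-24,0,0],[0,0,0,0],[0,0,-30,0],[0,0,-30,0],[0,0,-30,0],[0,0,-20,0]]]'
```

```text
t: 5.2
tcp_pos: [0.4086, 0.2497, 0.3559]
tool_rot: [0.798, 0.602, 0.001, 0.0]
force: [1.0, -0.5, -0.6]
finger_gap: 0.269
t: 6.2
tcp_pos: [0.5691, -0.1042, 0.3554]
tool_rot: [0.799, 0.601, 0.0, 0.0]
force: [-0.2, -0.3, -0.2]
finger_gap: 0.269
t: 7.2
tcp_pos: [0.6229, -0.2132, 0.2436]
tool_rot: [0.799, 0.601, -0.001, -0.001]
force: [-0.1, 0.2, -0.9]
finger_gap: 0.265
```

```bash
python3 -m jog '[[[0,0,-15,0],[0,0,-15,0],[0,0,-10,0],[0,0,-5,0],[0,0,-3,0],[0,0,0,0],[0,0,0,0],[0,0,0,0]]]'
python3 - <<'E'
from h import *
a=manip.snapshot("scene")[145:215,155:225];b=manip.snapshot("top")[130:190,340:400]
cv2.imwrite("pics/c3.png",np.hstack([cv2.resize(x,(400,400),interpolation=2)[:,:,::-1] for x in(a,b)]))
E
```

```text
t: 8.2
tcp_pos: [0.6239, -0.2147, 0.1971]
tool_rot: [0.799, 0.601, 0.0, 0.0]
force: [-0.1, 0.5, -0.2]
finger_gap: 0.265
```

View pics/c3.png

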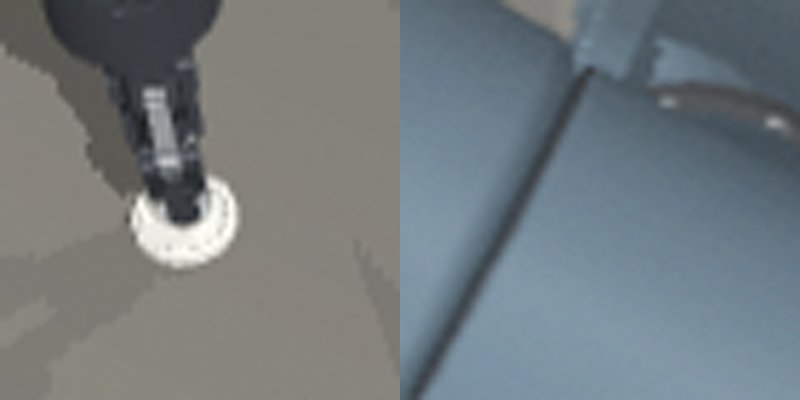

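The canister's underside (about 183,225 in the left crop) is over the tray centre. I'll lower it the last 9 mm and open.

```bash
python3 -m jog '[[[0,0,-3,0],[0,0,-3,0],[0,0,-2,0],[0,0,-1,0],[0,0,0,0],[0,0,0,0],[0,0,0,0],[0,0,0,0]]]'
python3 -m jog '[[[0,0,0,0],[0,0,0,0],[0,0,0,0],[0,0,0,0],[0,0,0,0],[0,0,0,0],[0,0,0,0],[0,0,0,0]]]' 60
python3 -m jog '[[[0,0,5,0],[0,0,15,0],[0,0,25,0],[0,0,35,0],[0,0,40,0],[0,0,40,0],[-20,44,0,0],[-20,44,0,0]]]' 100
python3 - <<'E'
from h import *
a=manip.snapshot("scene")[145:215,155:225];b=manip.snapshot("scene")[255:315,355:415]
cv2.imwrite("pics/c4.png",np.hstack([cv2.resize(x,(400,400),interpolation=2)[:,:,::-1] for x in(a,b)]))
E
```

```text
t: 9.3
tcp_pos: [0.6237, -0.2146, 0.1879]
tool_rot: [0.799, 0.601, -0.0, -0.0]
force: [-1.6, 1.5, 4.0]
finger_gap: 0.271
t: 10.3
tcp_pos: [0.6238, -0.2147, 0.1877]
tool_rot: [0.799, 0.601, 0.0, 0.0]
force: [-0.3, -0.1, -0.7]
finger_gap: 0.6
t: 11.3
tcp_pos: [0.5833, -0.1261, 0.3498]
tool_rot: [0.8, 0.6, 0.001, 0.001]
force: [0.3, 0.1, -0.9]
finger_gap: 0.999
```

View pics/c4.png

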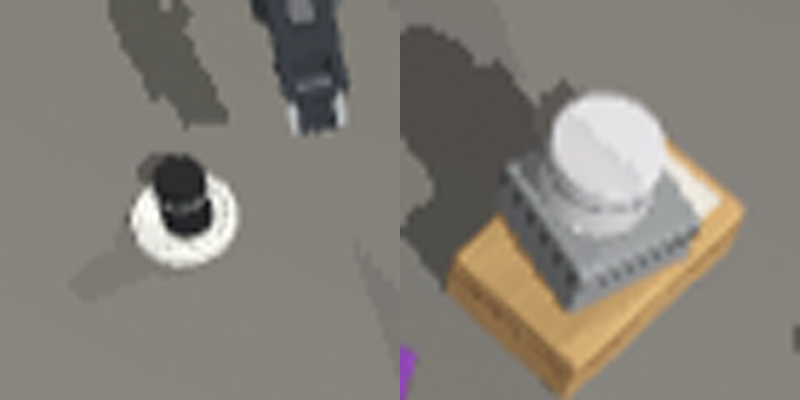

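The canister stands centred in its tray and the stack is unchanged, with the tin lid still at about (208,140). The tin is next.

```bash
python3 -m jog '[[[-20,44,0,0],[-20,44,0,0],[-20,44,0,0],[-20,44,0,0],[-20,44,0,0],[-20,44,0,0],[-20,44,0,0],[-20,44,0,0]]]'
python3 -m jog '[[[-20,44,0,0],[-20,40,0,0],[-4,5,0,0],[0,0,-20,0],[0,0,-20,0],[0,0,-20,0],[0,0,-10,0],[0,0,0,0]]]'
python3 -m jog '[[[0,0,-10,0],[0,0,-10,0],[0,0,-10,0],[0,0,-5,0],[0,0,-3,0],[0,0,0,0],[0,0,0,0],[0,0,0,0]]]'
```

```text
t: 12.4
tcp_pos: [0.4238, 0.2265, 0.3488]
tool_rot: [0.8, 0.601, 0.001, 0.001]
force: [0.7, 0.4, 0.0]
finger_gap: 1.001
t: 13.4
tcp_pos: [0.3803, 0.3139, 0.2775]
tool_rot: [0.8, 0.6, -0.0, 0.0]
force: [-0.2, 0.1, -0.1]
finger_gap: 1.0
t: 14.4
tcp_pos: [0.3798, 0.3144, 0.24]
tool_rot: [0.799, 0.601, 0.0, 0.0]
force: [0.0, 0.1, 0.0]
finger_gap: 0.999
```

```bash
python3 -m jog '[[[0,0,0,0],[0,0,0,0],[0,0,0,0],[0,0,0,0],[0,0,0,0],[0,0,0,0],[0,0,0,0],[0,0,0,0]]]' 0 35
python3 -m jog '[[[0,0,5,0],[0,0,10,0],[0,0,15,0],[0,0,20,0],[0,0,10,0],[5,-20,0,0],[11,-40,0,0],[11,-40,0,0]]]'
python3 -m jog '[[[11,-40,0,0],[11,-40,0,0],[11,-40,0,0],[11,-40,0,0],[11,-41,0,0],[0,0,-15,0],[0,0,-25,0],[0,0,-15,0]]]'
```

```text
t: 15.4
tcp_pos: [0.3798, 0.3144, 0.24]
tool_rot: [0.799, 0.601, 0.0, 0.0]
force: [-1.2, 0.2, 4.9]
finger_gap: 0.428
t: 16.4
tcp_pos: [0.4069, 0.2136, 0.3002]
tool_rot: [0.799, 0.601, 0.0, 0.0]
force: [0.8, 0.0, -2.1]
finger_gap: 0.433
t: 17.4
tcp_pos: [0.4617, 0.013, 0.2442]
tool_rot: [0.8, 0.601, -0.0, -0.0]
force: [-1.0, -0.2, -1.6]
finger_gap: 0.43
```

```bash
python3 -m jog '[[[0,0,-15,0],[0,0,-15,0],[0,0,-15,0],[0,0,-8,0],[0,0,-4,0],[0,0,-2,0],[0,0,-2,0],[0,0,-1,0]]]'
python3 -m jog '[[[0,0,0,0],[0,0,0,0],[0,0,0,0],[0,0,0,0],[0,0,0,0],[0,0,0,0],[0,0,0,0],[0,0,0,0]]]' 75
python3 -m jog '[[[0,0,5,0],[0,0,15,0],[0,0,25,0],[0,0,35,0],[0,0,30,0],[-11,40,0,0],[-11,40,0,0],[-11,40,0,0]]]' 100
python3 - <<'E'
from h import *
a=manip.snapshot("scene")[185:255,250:320];b=manip.snapshot("scene")[255:315,355:415]
cv2.imwrite("pics/c5.png",np.hstack([cv2.resize(x,(400,400),interpolation=2)[:,:,::-1] for x in(a,b)]))
E
```

```text
t: 18.4
tcp_pos: [0.4618, 0.0133, 0.183]
tool_rot: [0.799, 0.601, 0.0, 0.0]
force: [-1.0, 0.7, 10.2]
finger_gap: 0.43
t: 19.4
tcp_pos: [0.4617, 0.0133, 0.1827]
tool_rot: [0.799, 0.601, -0.0, -0.0]
force: [0.2, -0.0, -0.3]
finger_gap: 0.751
t: 20.4
tcp_pos: [0.4282, 0.1343, 0.294]
tool_rot: [0.8, 0.601, 0.001, 0.0]
force: [0.6, 0.6, 0.1]
finger_gap: 0.999
```

View pics/c5.png

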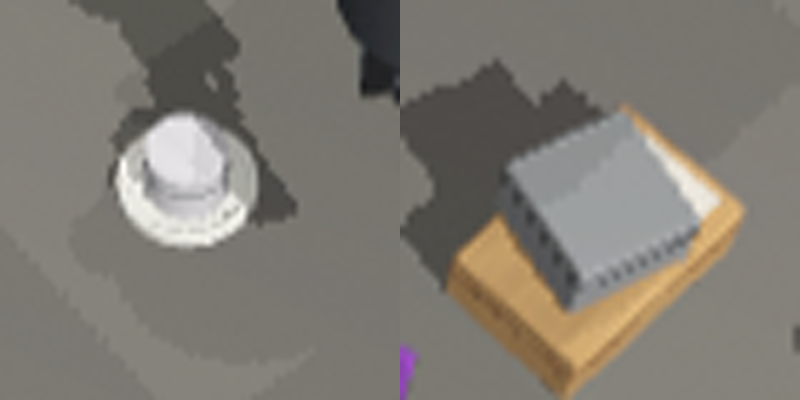

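The tin stands in its tray, a little left of centre but well inside. The cover box lid is now fully visible at crop corners (102,170), (180,284), (300,222), (225,110), so I can refine its pose.

```bash
python3 - <<'E'
from h import *
S=lambda x,y,z:1000*pt("scene",355+(x+.5)/6.667-.5,255+(y+.5)/6.667-.5,z)[:2]
P=np.array([S(102,170,.06),S(180,284,.06),S(300,222,.06),S(225,110,.06)])
for i in range(4):
    d=P[(i+1)%4]-P[i];print(np.hypot(*d).round(),np.degrees(np.arctan2(d[1],d[0])).round(1)%90)
print(P.mean(0))
E
```

```text
47.0 86.0
48.0 86.80000000000001
46.0 84.0
49.0 86.1
[381.02740645 318.2146594 ]
```

```bash
python3 -m jog '[[[-12,46,0,3],[-12,46,0,3],[-12,46,0,3],[-12,46,0,3],[0,0,-10,0],[0,0,-20,0],[0,0,-20,0],[0,0,-5,0]]]'
python3 -m jog '[[[0,0,-10,0],[0,0,-10,0],[0,0,-5,0],[0,0,-3,0],[0,0,0,0],[0,0,0,0],[0,0,0,0],[0,0,0,0]]]'
```

```text
t: 21.5
tcp_pos: [0.3809, 0.3159, 0.2369]
tool_rot: [0.733, 0.68, -0.001, -0.0]
force: [0.1, -0.2, 0.0]
finger_gap: 1.001
t: 22.5
tcp_pos: [0.3808, 0.3174, 0.2099]
tool_rot: [0.732, 0.681, 0.0, 0.0]
force: [0.2, 1.1, -0.2]
finger_gap: 0.998
```

```bash
python3 -m jog '[[[0,0,0,0],[0,0,0,0],[0,0,0,0],[0,0,0,0],[0,0,0,0],[0,0,0,0],[0,0,0,0],[0,0,0,0]]]' 0 40
python3 -m jog '[[[0,0,5,0],[0,0,10,0],[0,0,15,0],[0,0,20,0],[0,0,10,0],[0,0,0,0],[20,-8,0,4],[34,-14,0,4]]]'
python3 -m jog '[[[35,-15,0,4],[35,-15,0,4],[35,-15,0,4],[35,-15,0,4],[27,-11,0,1.5],[0,0,-20,0],[0,0,-20,0],[0,0,0,0]]]'
python3 - <<'E'
from h import *
a=manip.snapshot("scene")[265:345,235:315];b=manip.snapshot("scene")[255:315,355:415]
cv2.imwrite("pics/c6.png",np.hstack([cv2.resize(x,(400,400),interpolation=2)[:,:,::-1] for x in(a,b)]))
E
```

```text
t: 23.5
tcp_pos: [0.3808, 0.3173, 0.2099]
tool_rot: [0.732, 0.681, 0.0, 0.0]
force: [-0.7, -1.5, 5.7]
finger_gap: 0.556
t: 24.5
tcp_pos: [0.434, 0.2953, 0.2691]
tool_rot: [0.681, 0.732, -0.001, -0.001]
force: [0.8, 0.4, -1.3]
finger_gap: 0.554
t: 25.5
tcp_pos: [0.5991, 0.2246, 0.2263]
tool_rot: [0.564, 0.826, -0.003, -0.003]
force: [0.1, 1.4, -0.2]
finger_gap: 0.554
```

View pics/c6.png

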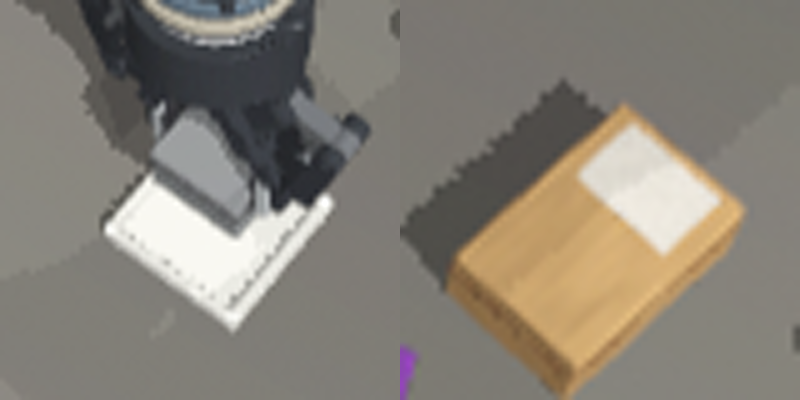

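The cover box is held level above the square tray, aligned to within a few degrees. The slide box is untouched, with lid corners at (55,262), (170,365), (342,208), (226,106). I'll lower the cover box and release it.

```bash
python3 -m jog '[[[0,0,-12,0],[0,0,-12,0],[0,0,-10,0],[0,0,-6,0],[0,0,-3,0],[0,0,-2,0],[0,0,-1,0],[0,0,-1,0]]]'
python3 -m jog '[[[0,0,0,0],[0,0,0,0],[0,0,0,0],[0,0,0,0],[0,0,0,0],[0,0,0,0],[0,0,0,0],[0,0,0,0]]]' 90
python3 -m jog '[[[0,0,5,0],[0,0,15,0],[0,0,25,0],[0,0,35,0],[0,0,30,0],[-35,15,0,0],[-35,15,0,0],[-35,15,0,0]]]' 100
python3 - <<'E'
from h import *
im=manip.snapshot("scene");a=im[265:345,235:315];b=manip.snapshot("top")[145:205,180:240]
cv2.imwrite("pics/c7.png",np.hstack([cv2.resize(x,(400,400),interpolation=2)[:,:,::-1] for x in(a,b)]))
S=lambda x,y,z:1000*pt("scene",355+(x+.5)/6.667-.5,255+(y+.5)/6.667-.5,z)[:2]
P=np.array([S(55,262,.03),S(170,365,.03),S(342,208,.03),S(226,106,.03)])
for i in range(4):
    d=P[(i+1)%4]-P[i];print(np.hypot(*d).round(),np.degrees(np.arctan2(d[1],d[0])).round(1)%90)
print(P.mean(0))
# long tray outer corners by polygon fit, top view
t=cv2.imread("pics/top0.png");g=(t[200:275,385:450].min(2)>165).astype(np.uint8)
c=max(cv2.findContours(g,0,1)[0],key=cv2.contourArea);q=cv2.approxPolyDP(cv2.convexHull(c),4,True)[:,0]+[385,200]
W=np.array([1000*pt("top",*p,.008)[:2] for p in q]);print(q.tolist(),W.round().tolist(),W.mean(0))
E
```

```text
t: 26.6
tcp_pos: [0.6019, 0.2244, 0.183]
tool_rot: [0.564, 0.826, 0.0, 0.0]
force: [0.2, -0.1, 9.8]
finger_gap: 0.548
t: 27.6
tcp_pos: [0.6018, 0.2243, 0.1827]
tool_rot: [0.564, 0.826, -0.0, 0.0]
force: [0.9, -0.3, 0.4]
finger_gap: 0.897
t: 28.6
tcp_pos: [0.4958, 0.2697, 0.2942]
tool_rot: [0.564, 0.826, 0.001, 0.001]
force: [-0.4, -0.0, 0.6]
finger_gap: 1.0
51.0 11.599999999999994
87.0 10.400000000000006
53.0 10.299999999999997
88.0 11.4
[377.13996478 319.38690474]
[[422, 213], [437, 252], [408, 262], [393, 223]] [[485.0, -350.0], [380.0, -386.0], [355.0, -307.0], [459.0, -271.0]] [ 419.6563398  -328.64184727]
```

View pics/c7.png

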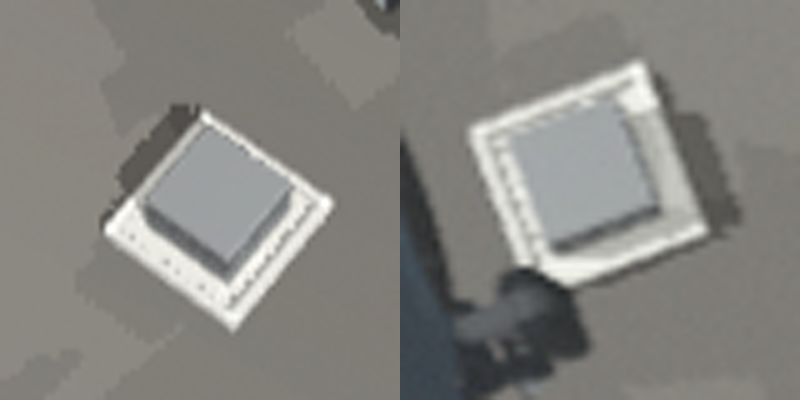

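The cover box sits centred and flat in the square tray. The slide box is at (377,319.5) with yaw about 11°, and the long tray is at (420,−328) with yaw about 18.7°. I'm moving to the slide box.

```bash
python3 -m jog '[[[-30,12,0,-2.5],[-30,12,0,-2.5],[-30,13,0,-2.5],[-30,13,0,-2.9],[0,0,-15,0],[0,0,-20,0],[0,0,-15,0],[0,0,0,0]]]'
python3 -m jog '[[[0,0,-15,0],[0,0,-15,0],[0,0,-10,0],[0,0,-8,0],[0,0,-7,0],[0,0,-5,0],[0,0,0,0],[0,0,0,0]]]'
python3 -m jog '[[[0,0,0,0],[0,0,0,0],[0,0,0,0],[0,0,0,0],[0,0,0,0],[0,0,0,0],[0,0,0,0],[0,0,0,0]]]' 0 50
```

```text
t: 29.7
tcp_pos: [0.3771, 0.3192, 0.2421]
tool_rot: [0.637, 0.771, -0.001, -0.0]
force: [0.1, -0.1, -0.4]
finger_gap: 0.999
t: 30.7
tcp_pos: [0.3768, 0.3194, 0.1829]
tool_rot: [0.636, 0.771, 0.0, 0.0]
force: [-1.0, 0.4, -0.1]
finger_gap: 1.003
t: 31.7
tcp_pos: [0.3768, 0.3194, 0.1833]
tool_rot: [0.636, 0.771, 0.0, 0.0]
force: [-0.9, 0.5, 5.2]
finger_gap: 0.644
```

```bash
python3 -m jog '[[[0,0,5,0],[0,0,10,0],[0,0,20,0],[0,0,25,0],[0,0,30,0],[0,0,30,0],[0,0,10,0],[6,-20,0,0]]]'
python3 -m jog '[[[12,-40,0,1],[12,-40,0,1],[12,-40,0,1],[12,-40,0,1],[12,-40,0,1],[12,-40,0,1],[12,-40,0,1],[3,-30,0,0.7]]]'
python3 -m jog '[[[-6,-40,0,0],[-6,-40,0,0],[-6,-40,0,0],[-6,-40,0,0],[-6,-40,0,0],[-6,-40,0,0],[-6,-40,0,0],[-8,-37.5,0,0]]]'
python3 -m jog '[[[0,0,-20,0],[0,0,-20,0],[0,0,-20,0],[0,0,-15,0],[0,0,-10,0],[0,0,0,0],[0,0,0,0],[0,0,0,0]]]'
python3 - <<'E'
from h import *
im=manip.snapshot("scene")[70:180,180:290]
cv2.imwrite("pics/c8.png",cv2.resize(im,(500,500),interpolation=2)[:,:,::-1])
E
```

```text
t: 32.7
tcp_pos: [0.3826, 0.2998, 0.3135]
tool_rot: [0.636, 0.772, 0.001, 0.0]
force: [-0.5, -1.6, -2.2]
finger_gap: 0.644
t: 33.7
tcp_pos: [0.4703, -0.0124, 0.3122]
tool_rot: [0.583, 0.812, -0.0, -0.0]
force: [0.0, -0.2, -2.2]
finger_gap: 0.643
t: 34.7
tcp_pos: [0.4192, -0.3293, 0.3119]
tool_rot: [0.583, 0.812, 0.0, -0.001]
force: [-0.4, 0.1, -2.8]
finger_gap: 0.642
t: 35.7
tcp_pos: [0.42, -0.3283, 0.2284]
tool_rot: [0.583, 0.812, -0.0, 0.001]
force: [0.3, 0.7, -1.3]
finger_gap: 0.642
```

View pics/c8.png

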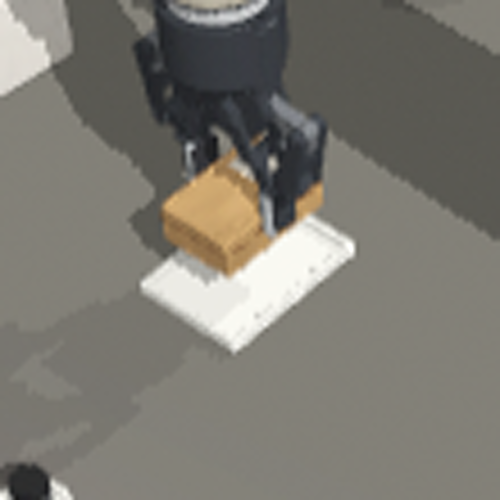

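The slide box is level and aligned above the long tray, so I'll lower it 42 mm and release.

```bash
python3 -m jog '[[[0,0,-12,0],[0,0,-10,0],[0,0,-8,0],[0,0,-5,0],[0,0,-3,0],[0,0,-2,0],[0,0,-1,0],[0,0,-1,0]]]'
python3 -m jog '[[[0,0,0,0],[0,0,0,0],[0,0,0,0],[0,0,0,0],[0,0,0,0],[0,0,0,0],[0,0,0,0],[0,0,0,0]]]' 95
python3 -m jog '[[[0,0,5,0],[0,0,15,0],[0,0,25,0],[0,0,35,0],[0,0,35,0],[0,0,35,0],[0,40,0,0],[0,40,0,0]]]' 100
python3 -m jog '[[[0,40,0,0],[0,40,0,0],[0,40,0,0],[0,0,0,0],[0,0,0,0],[0,0,0,0],[0,0,0,0],[0,0,0,0]]]'
python3 - <<'E'
from h import *
cv2.imwrite("pics/end.png",manip.snapshot("top")[:,:,::-1])
im=manip.snapshot("scene")
cv2.imwrite("pics/c9.png",cv2.resize(im[90:340,170:370],(640,800),interpolation=2)[:600,:,::-1])
E
```

```text
t: 36.75
tcp_pos: [0.4198, -0.3282, 0.1863]
tool_rot: [0.583, 0.812, -0.0, 0.0]
force: [-1.2, 1.2, 8.3]
finger_gap: 0.644
t: 37.75
tcp_pos: [0.4198, -0.3282, 0.1857]
tool_rot: [0.583, 0.812, -0.0, -0.0]
force: [-0.5, -0.4, -0.0]
finger_gap: 0.95
t: 38.75
tcp_pos: [0.4196, -0.2475, 0.3375]
tool_rot: [0.584, 0.812, -0.0, 0.002]
force: [-0.3, 0.1, 0.2]
finger_gap: 1.002
t: 39.75
tcp_pos: [0.4198, -0.1288, 0.3356]
tool_rot: [0.584, 0.812, -0.0, -0.0]
force: [0.8, 0.7, 0.4]
finger_gap: 1.0
```

View pics/c9.png

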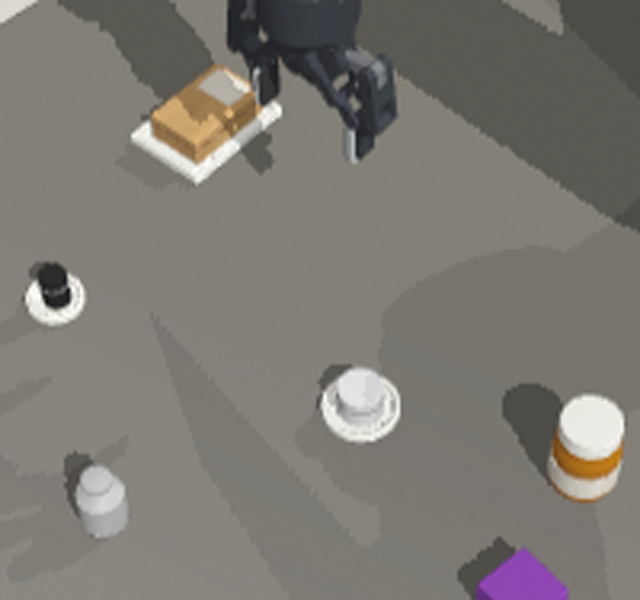

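View pics/end.png

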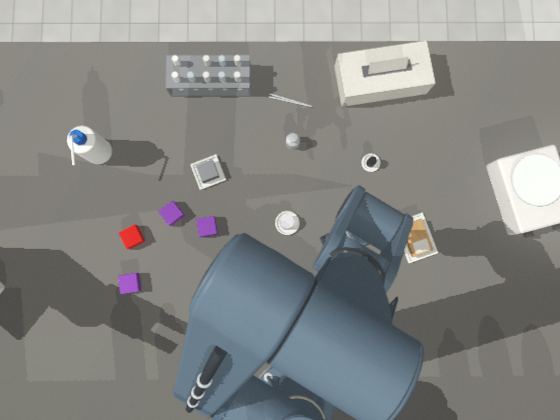

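All four containers stand in their trays: canister (371,162), tin (288,222), cover box (208,172), slide box (420,238). The jar and weight are where they were, and the gripper is clear. I'm handing in.

```bash
python3 -c "
from station import manip
print(manip.sign_off())"
```

```text
the job is handed in; nothing more can be done
None
```

I took the stack apart from the top down and set each container in its own tray: canister, then tin, cover box and slide box. The job was handed in at about 40 s, and sign-off gives no verdict.

**Last checks:** the final pictures show all four upright in their trays. The gripper is open, clear of everything and reads no contact force. The jar and weight look to be where they began, though the arm hides the jar in the final top view, so I judged that one from the scene camera. After the first two placements the pictures showed the boxes still in the stack unmoved, and the slide box was still in place when the cover box was lifted off.

**Not measured:** I judged the final positions by eye and did not calculate offsets. The tin looked slightly left of its tray's centre. No check failed or disagreed.

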